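Pack the pencil box and prove the case's catch

ROBOT

A 7-joint arm with a two-finger parallel gripper is mounted at the origin on the work surface. World frame = base frame: x ahead of the robot, y to its left, z up, the work surface at z = 0. Lengths are in m, angles in rad, forces in N, time in s.
With the tool pointing down it reaches from about 0.35 to 0.775 m from the base axis. Payload 3.1 kg.
Tool frame: the origin (TCP) lies at the very end of the fingers, on their centre line; the grasp point (between the pads) lies 19 mm behind it (manip.tcp_to_grasp is the distance from the TCP to the grasp point, in m); z points along the fingers, y is the line along which they close (so a half turn about z gives the same grasp; the last joint's range is limited). The gripper opens to 85 mm and grips with 20 to 120 N. Pads are 22 mm wide; open, the fingers measure 114 mm over their backs; the gripper's body (76 mm by 85 mm) begins 54 mm behind the grasp point. The pads swing forward as they close: fully open they stand 13 mm farther back than shut.
Start: joints at [-1.308, 0.311, 0.014, 1.512, -0.004, 1.319, -0.027], TCP at [0.165, 0.525, 0.231] pointing down, gripper open.
Joint ranges: [-2.7, 2.7], [-0.3, 1.91], [-1.27, 1.3], [0.12, 2.57], [-1.44, 4.58], [0.2, 2.03], [-3.05, 3.05]. Speed limits (rad/s): [2.79, 2.79, 3.14, 3.14, 3.14, 3.14, 3.14].

INTERFACE

Orientations are given as a unit quaternion [x, y, z, w].
In Python, from workcell import sensors, optics, sign_off, recognise, outline_of, manip gives the robot as it stands. The module is installed in compiled form; this text tells all that it offers.
- The arm moves only by the shell command python3 -m inch 'ROWS' [FORCE]. ROWS is JSON, a list of rows, each a list of 3 entries, a list of its own where there are three numbers: the finger opening in cm, from 0 to 8.54, then the shift along the tool's x, y, z in cm, then the turn, a rotation vector about the tool's x, y, z in rad. A call has 1 to 20 rows; each row shifts and turns the commanded pose from where the row before left it, along the tool's axes as they then stand; what a row does not reach is not made up. A row lasts 1/8 s, in which the tool goes at most 62.5 mm and 10.7 degrees, less where a joint would pass 70% of its speed; a pose out of reach is approached as far as the arm can. A call with a gripper value outside its range is refused whole. The fingers move at their own pace and stop on an object; FORCE is the grip in N (left out, the last holds). Time passes only in rows, so rows that do not move let the fingers close. It gives the time, the measured TCP pose, the force, the opening and the grip force at its end, in the units of the state.
- sensors.state(): the state, without advancing time (a new reading comes with each control period).
- optics.read_camera(name): name is "scene" or "top" or "wrist"; returns (picture, depth): 400x640x3 uint8, red, green, blue; 400x640 float32, m along the optical axis (not along the pixel's ray), 0 where there is no reading.
- optics.camera_params(name): a dict with "camera_matrix" (3x3 intrinsics, pixels), "camera_from_world" (4x4, takes a point from world to camera coordinates). Camera axes: x right, y down, z forward; pixel columns grow to the right and rows downward; lengths in m; the calibration is good to about 2 mm. A picture is of the moment at which its call begins: read the wrist's pose just before it. camera_params takes no time and is no camera call; for the wrist camera it gives the pose at the moment of the call.
- sign_off(): hands the job in; it is judged then, once.
Trained networks look in the newest picture that a camera, given by its name, has taken for a name from the list of things; names that differ only in an ending like _2 or _b are one class to them, and where a whole thing is asked for, a point or a joint stands for the part that bears it (a point fixed in the world has none). Each returns a list of dicts, best first, with "conf" (0 to 1); they miss things now and then, are a little off and sometimes report something else, mostly with a low value. They report only what shows in the picture. A call takes as long as a camera call. They do not tell look-alikes from the thing itself.
- recognise(camera, name): "xyz" ([x, y, z] in m, in the coordinates of the camera as it stood for that picture, good to about 4 mm: the middle of the surface that is visible of it).
- outline_of(camera, name): "pixels" (400x640 bool, what is visible of it).
The state is a dict: "clock": time; "qpos": joint angles; "joint_velocities": joint speeds; "tau": joint torques, N m; "tcp_pos": TCP position; "tool_rot": TCP orientation; "wrist_force": force on the tool from outside, world axes, zero at the start; "wrist_torque": the same for the moment, N m; "grip_width": opening from 0.0 (shut) to 1.0 (fully open); "grip_force": force on a finger pad.
Only numpy, scipy, OpenCV 4.12 (cv2) and the standard library are available. Lean on these libraries where they do the work, as an engineer would, in place of code of your own. Each camera call takes 0.05 s, during which the arm holds its last target. There are 200 camera calls.

TASK

Draw the brown wooden pencil box out of the stand by its sticking-out end and set it down on the table clear of the stand, then take it by the middle and lay it flat in the foam bed of the blue case. Swing the lid shut, press it down until the catch has it, and give the lid's black grip a good steady upward tug to check: if the lid gives, press it down harder and tug again. Leave the lid fully shut on its catch, and leave everything else as it stands.

Things in the scene. Friction and masses are not known exactly. Their poses are not given: they have to be found in the camera images.
- pencil_box: Closed brown wooden pencil box, pale top panel, brass bands near its ends, 180 x 48 x 36 mm (x, y, z), 0.18 to 0.35 kg. Origin: centre of its underside, x along its length; both ends alike. It starts lying on the table in one of the stand's two bays, its robot-side end sticking 85 to 100 mm out.
- stand: Fixed grey two-bay stand, 130 x 250 x 66 mm (x deep, y wide, z high). Origin: centre of its underside; its front faces its -x, towards the robot. Bays centred at y = +60 and -60 mm, 56 mm wide, 52 mm high, open through along x and without a floor: the boxes lie on the table and slide out towards -x. Two jars stand on its top, in its back half.
- case: Fixed blue carrying case, 240 x 150 x 70 mm (x, y, z) without its lid, walls 8 mm. Origin: centre of its underside, x along its length. The lid's hinge is along its -y top edge, the catch on the outside of its +y wall.
- bed (a point): Centre of the case's inner floor, 8 mm above the table, axes as the case. Grey foam blocks 30 mm high round it leave a bed 194 mm long (x) by 58 mm wide (y) for the pencil box, either way round. Over the middle 124 mm of its length the bed is open to the walls, 67 mm either side of the centre line: only there is room for fingers beside the box.
- hinge (a point): Middle of the lid's hinge line, which runs along the case's x: y = -75 mm, z = 70 mm in the case.
- lid (a joint): Lid angle in rad: 0 fully shut, 1.6 to 1.85 at the start (leaning past upright), 1.9 at most. A stiff slow hinge holds it above about 1.3; below 1.2 it sinks by itself in some 2 s till its hook rests on the catch at 0.04 to 0.09: not caught, lifts freely. Pressed harder (5 to 16 N at the grip, differing from run to run) it snaps home: under 0.01; then no pull lifts it beyond 0.06.
- lid_edge (a point): Middle of the lid's free edge, 150 mm from the hinge. The lid is a flat plate 240 mm along the hinge, 150 mm wide, 8.5 mm thick including the gap, 0.3 kg; shut, its top is 78.5 mm above the table. A steel hook 40 mm wide at its middle stands out 15 mm beyond the edge. Site axes: x along the hinge, y from hinge to edge, z out of its outer (top) face.
- grip (a point): Middle of the lid's black grip: a round bar 14 mm thick and 80 mm long along the case's x, on two posts at its ends (66 mm free between), its axis 26 mm above the lid's outer face and 125 mm from the hinge. With the lid shut this point is at y = +50 mm, z = 104.5 mm in the case. Pinch it across, lightly (about 25 N), so that it can turn a little in the fingers as the lid swings.
- catch (a joint): How far the sprung catch is pulled up, in m: 0 at rest, 0.006 at most. It rises only when the caught lid is tugged up, 1 mm per newton at the catch: a proper tug, 6 to 12 N at the grip, raises it 2 to 6 mm. It springs back when let go.
- tin_box: Green box of the same size as the pencil box, in the other bay of the stand; leave it. Origin at the centre of its underside.
- jar_a: Dye jar with a blue cap, 58 mm across, 84 mm tall, on the stand's top; leave it. Origin at the centre of its underside.
- jar_b: The other dye jar on the stand's top, same size; leave it.
- jar_c: Dye jar on the table at the back, same size; leave it.
- jar_d: Another dye jar on the table at the back, same size; leave it.
- bust: Small white plaster bust, 100 mm across, 176 mm tall, at the back behind the case; leave it. Origin at the centre of its underside.
- brush: Paintbrush, 190 mm long, lying on the table between the stand and the case; leave it.
Mind the look-alikes: they are no part of the job. Of the things that look like the pencil_box, the smaller one is meant.

How it is judged:
On the way, in this order (a step that is already met when the one before it is completed fails the run):
1. the pencil box lies flat and still on the table, let go, its middle more than 160 mm from the middle of the stand (contact force between the fingers and pencil_box below 0.05 N and horizontal distance between pencil_box and stand above 0.16 m and height (world z) of pencil_box below 0.005 m and angle between pencil_box's own z axis and vertical below 0.1 rad and linear speed of pencil_box below 0.03 m/s), for 0.1 s.
2. the pencil box lies flat in the foam bed, let go (x of pencil_box in the frame of case between -0.012 and 0.012 m and y of pencil_box in the frame of case between -0.01 and 0.01 m and z of pencil_box in the frame of case between 0.003 and 0.014 m and angle between pencil_box's own z axis and vertical below 0.1 rad and contact force between the fingers and pencil_box below 0.05 N), for 0.2 s.
3. the lid is pressed home: lid angle under 0.02 rad (value of joint lid below 0.02 rad), for 0.1 s.
4. the caught lid is tugged: the sprung catch is pulled up more than 2 mm for 0.1 s (value of joint catch above 0.002 m), for 0.1 s.
At the end, for the whole second after the job is handed in: The pencil box lies flat and still in the foam bed (its origin within 12 mm along and 10 mm across the case's centre, 3 to 14 mm above the case's origin, tilted under 0.1 rad); the lid is shut on its catch (under 0.02 rad) and the catch is no longer pulled up (under 1 mm) (x of pencil_box in the frame of case between -0.012 and 0.012 m and y of pencil_box in the frame of case between -0.01 and 0.01 m and z of pencil_box in the frame of case between 0.003 and 0.014 m and angle between pencil_box's own z axis and vertical below 0.1 rad and value of joint lid below 0.02 rad and value of joint catch below 0.001 m and linear speed of pencil_box below 0.02 m/s); the robot touches nothing.
It fails at once if the green box is moved more than 30 mm (distance of tin_box from where it was at the start of the episode above 0.03 m).
It fails at once if a jar on the stand is moved more than 40 mm (distance of any of jar_a, jar_b from where it was at the start of the episode above 0.04 m).
It fails at once if a jar on the table is moved more than 40 mm (distance of any of jar_c, jar_d from where it was at the start of the episode above 0.04 m).
It fails at once if the plaster bust is moved more than 40 mm (distance of bust from where it was at the start of the episode above 0.04 m).
It fails at once if the paintbrush is moved more than 40 mm (distance of brush from where it was at the start of the episode above 0.04 m).
It also fails if it takes over 72 s, if anything falls off the work surface, if the arm or the gripper's body presses on something with over 40 N, if the wrist force passes 120 N, or if a joint passes its speed limit or range.

## Working session

There is one attempt and no reset: what is moved stays moved. The work goes in short steps, Python scripts to look and compute and a shell command to move; the robot and the scene stay as the last step left them, time stands still between calls to the robot, and variables do not carry over. Pictures are saved under pics/ and viewed, at most 10 in all, crops included, and the job is handed in when it is done.

```bash
mkdir -p pics; cat > h.py <<'E'
import numpy as np, cv2
from workcell import sensors, optics, sign_off, recognise, outline_of, manip
from scipy.spatial.transform import Rotation as R
def cam(n):
    p,d=optics.read_camera(n); c=optics.camera_params(n)
    return p,d,np.array(c["camera_matrix"]),np.array(c["camera_from_world"])
def world(T,x): return (np.linalg.inv(T)@np.append(x,1))[:3]
def cloud(d,K,T,m):
    v,u=np.nonzero(m&(d>0)); z=d[v,u]
    P=np.stack([(u-K[0,2])*z/K[0,0],(v-K[1,2])*z/K[1,1],z,np.ones_like(z)])
    return (np.linalg.inv(T)@P)[:3].T
def save(n,p): cv2.imwrite(f"pics/{n}.png",p[:,:,::-1])
def px(K,T,w):
    c=T@np.append(w,1); return (K@c[:3])[:2]/c[2]
E
python3 - <<'E'
from h import *
np.set_printoptions(precision=3,suppress=True)
ims=[]
for n in ["scene","top"]:
    p,d,K,T=cam(n); save("a_"+n,p)
    for o in ["pencil_box","tin_box","stand","case","lid","grip","jar_a","bust","brush"]:
        print(n,o,[(round(r["conf"],2),world(T,r["xyz"]),px(K,T,world(T,r["xyz"])).round()) for r in recognise(n,o)][:4])
print(sensors.state())
E
```

```text
scene pencil_box [(0.88, array([0.554, 0.31 , 0.041]), array([415., 310.])), (0.73, array([0.362, 0.159, 0.053]), array([421., 213.]))]
scene tin_box [(0.8, array([0.559, 0.191, 0.038]), array([367., 273.]))]
scene stand [(0.56, array([0.689, 0.266, 0.066]), array([346., 328.]))]
scene case [(0.77, array([ 0.525, -0.322,  0.072]), array([235., 133.]))]
scene lid [(0.56, array([ 0.522, -0.333,  0.154]), array([230., 103.]))]
scene grip [(0.79, array([ 0.521, -0.334,  0.155]), array([230., 102.]))]
scene jar_a [(0.95, array([0.714, 0.354, 0.144]), array([377., 350.])), (0.79, array([ 0.772, -0.029,  0.064]), array([213., 251.])), (0.58, array([0.764, 0.09 , 0.066]), array([251., 286.]))]
scene bust [(0.67, array([ 0.792, -0.144,  0.093]), array([172., 214.]))]
scene brush [(0.78, array([0.619, 0.006, 0.017]), array([285., 240.]))]
top pencil_box [(0.77, array([0.328, 0.129, 0.054]), array([250., 304.])), (0.74, array([0.559, 0.308, 0.04 ]), array([172., 197.]))]
top tin_box [(0.84, array([0.562, 0.185, 0.032]), array([228., 196.]))]
top stand [(0.89, array([0.656, 0.251, 0.067]), array
[... 597 characters left out ...]
, 121.])), (0.69, array([0.737, 0.077, 0.083]), array([275., 114.]))]
top bust [(0.84, array([ 0.757, -0.152,  0.093]), array([378., 103.]))]
top brush [(0.92, array([0.609, 0.001, 0.018]), array([309., 176.]))]
{'clock': 1.0, 'qpos': array([-1.308,  0.311,  0.014,  1.511, -0.004,  1.319, -0.027]), 'joint_velocities': array([-0.   , -0.   ,  0.002,  0.001, -0.001, -0.001, -0.001]), 'tau': array([  0.   , -37.982,   0.146, -23.087,   0.012,   0.002,   0.   ]), 'tcp_pos': array([0.165, 0.525, 0.231]), 'tool_rot': array([0.152, 0.988, 0.   , 0.   ]), 'wrist_force': array([-0.349, -0.315, -0.037]), 'wrist_torque': array([ 0.003, -0.043,  0.009]), 'grip_force': 0.0, 'grip_width': 1.0001334798684}
```

View pics/a_scene.png

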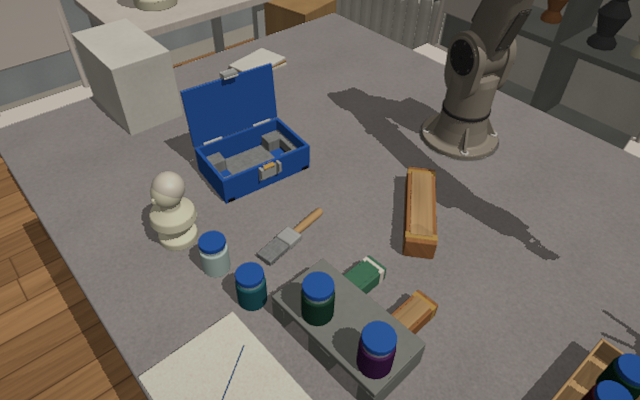

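View pics/a_top.png

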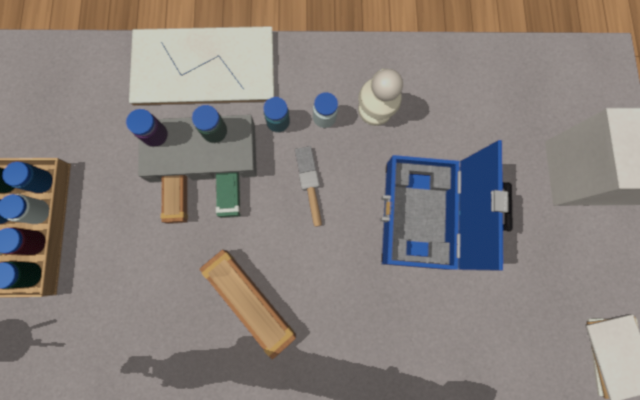

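Scene: a brown box sticks out of the stand at (415,312) and a bigger brown box lies on the table at (421,212), with the green box at (367,273). In the top view these are at (173,198), (248,303) and (228,194). The smaller one in the bay is the one meant. The blue case is open, with its lid leaning to world -y. Next I measure the poses.

```bash
python3 - <<'E'
from h import *
np.set_printoptions(precision=4,suppress=True)
def rect(P):
    (c,s,a)=cv2.minAreaRect((P[:,:2]*1000).astype(np.float32)); return np.array(c).round(1),np.array(s).round(1),round(a,1)
for n in ["top","scene"]:
    p,d,K,T=cam(n)
    if n=="top": save("b",cv2.resize(p[110:370,120:320],None,fx=2.3,fy=2.3,interpolation=cv2.INTER_CUBIC))
    for o,lo,hi,box in [("stand",.058,.072,None),("pencil_box",.028,.042,None),("pencil_box",.02,.09,1),("tin_box",.028,.045,None),("case",.062,.076,None),("brush",.0,.05,None),("lid",.09,.3,None),("grip",.06,.3,None)]:
        r=recognise(n,o) if 0 else outline_of(n,o)
        for q in r[:3]:
            P=cloud(d,K,T,cv2.erode(q["pixels"].astype(np.uint8),np.ones((2,2)))>0); P=P[(P[:,2]>lo)&(P[:,2]<hi)]
            if len(P)>20: print(n,o,round(q["conf"],2),len(P),*rect(P),"z",np.percentile(P[:,2],[5,50,95]),"xyzmed",np.median(P,0))
E
```

```text
top stand 0.77 4887 [671.  253.3] [128.5 248. ] 2.9 z [0.0634 0.066  0.0684] xyzmed [0.6546 0.2528 0.066 ]
top pencil_box 0.96 992 [556.5 309.3] [103.2  47.7] 3.0 z [0.0327 0.0368 0.0394] xyzmed [0.5546 0.3072 0.0368]
top pencil_box 0.88 93 [348.3 110.8] [236.6   1.4] 40.2 z [0.0295 0.0356 0.041 ] xyzmed [0.3477 0.1106 0.0356]
top pencil_box 0.72 52 [743.1 -35.9] [19.6 54.5] 1.7 z [0.0286 0.0347 0.0411] xyzmed [ 0.7373 -0.0343  0.0347]
top pencil_box 0.96 1048 [556.9 309.3] [104.2  47.8] 3.0 z [0.0267 0.0367 0.0394] xyzmed [0.5545 0.306  0.0367]
top pencil_box 0.88 3797 [328.5 136.5] [242.3  66.3] 40.2 z [0.0462 0.0503 0.0531] xyzmed [0.3275 0.1331 0.0503]
top pencil_box 0.72 650 [758.2 -35.8] [52.5 53.5] 42.1 z [0.0291 0.0825 0.0861] xyzmed [ 0.7498 -0.0348  0.0825]
top tin_box 0.79 875 [564.6 186.7] [95.8 46. ] 1.8 z [0.0335 0.0368 0.0397] xyzmed [0.5631 0.1868 0.0368]
top case 0.58 1700 [ 519.4 -239.3] [168.8 240.1] 84.7 z [0.0641 0.0702 0.074 ] xyzmed [ 0.5146 -0.2596  0.0702]
top brush 0.85 932 [586.7   0.3] [188.2  39.5] 9.8 z [0.0147 0.0186 0.0218] xyzmed [0.6066 0.0017 0.0186
[... 879 characters left out ...]
d [0.5516 0.3103 0.0374]
scene pencil_box 0.71 4783 [ 525.1 -245.1] [178.6 240.3] 85.1 z [0.0243 0.0529 0.0818] xyzmed [ 0.5286 -0.274   0.0529]
scene tin_box 0.65 716 [559.8 186.6] [74.8 46.4] 3.5 z [0.034  0.0376 0.04  ] xyzmed [0.561  0.1891 0.0376]
scene case 0.88 1389 [ 524.2 -243. ] [175.2 241.3] 84.4 z [0.063  0.0701 0.0743] xyzmed [ 0.5369 -0.2505  0.0701]
scene brush 0.72 1053 [590.7  -1. ] [194.4  40.2] 9.8 z [0.0076 0.0185 0.0223] xyzmed [0.6233 0.0048 0.0185]
scene lid 0.6 4528 [ 515.  -333.3] [ 23.4 240. ] 84.4 z [0.0971 0.16   0.2166] xyzmed [ 0.5231 -0.3343  0.16  ]
scene grip 0.8 5108 [ 515.1 -332.9] [ 24.9 240.7] 84.6 z [0.0815 0.1525 0.217 ] xyzmed [ 0.5232 -0.3338  0.1525]
```

View pics/b.png

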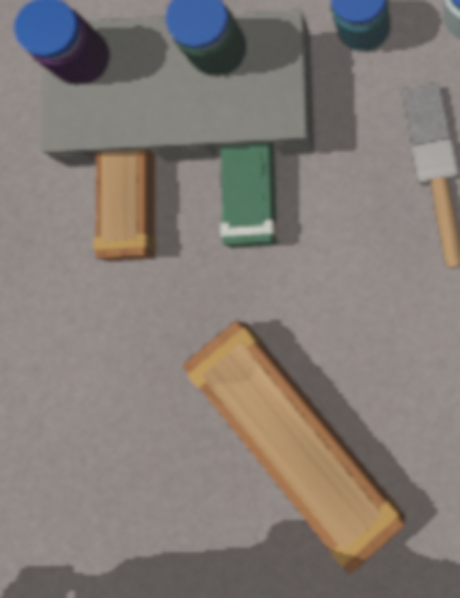

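The crop confirms it: a 48 mm wide brown box with a brass band sits in the bay at crop (122,205), and the 242x66 mm one at (295,450) is the look-alike. Now I work out the approach.

```bash
cat >> h.py <<'E'
def go(pos,yaw=None,q=None):
    """print shift (cm, present tool axes) to pos and turn so tool y has given world yaw (deg), tool down"""
    s=sensors.state(); Rt=R.from_quat(s["tool_rot"]); M=Rt.as_matrix()
    print("t %.2f"%s["clock"],"tcp",s["tcp_pos"].round(4),"w",round(float(s["grip_width"]),3),"F",s["wrist_force"].round(1))
    print("tool x,y,z",M.T.round(3).tolist())
    print("shift cm",(M.T@(np.array(pos)-s["tcp_pos"])*100).round(2))
    if yaw is not None:
        a=np.radians(yaw); y=np.array([np.cos(a),np.sin(a),0]); z=np.array([0,0,-1.]); x=np.cross(y,z)
        G=np.stack([x,y,z],1); print("turn rotvec",R.from_matrix(M.T@G).as_rotvec().round(3)); print("shift after turn",(G.T@(np.array(pos)-s["tcp_pos"])*100).round(2))
E
python3 - <<'E'
from h import *
go([.528,.307,.10],92.9)
# case fit
np.set_printoptions(precision=4,suppress=True)
for n in ["top","scene"]:
    p,d,K,T=cam(n)
    P=cloud(d,K,T,np.ones(d.shape,bool)); v=(abs(P[:,0]-.52)<.16)&(P[:,1]>-.33)&(P[:,1]<-.13)
    Q=P[v&(P[:,2]>.064)&(P[:,2]<.076)]
    for x in np.arange(.42,.63,.02):
        s=Q[abs(Q[:,0]-x)<.004]; print(n,round(x,2),len(s),s[:,1].max(),np.sort(s[:,1])[[0,-5]])
    for y in np.arange(-.29,-.18,.02):
        s=Q[abs(Q[:,1]-y)<.004]; print(n,"y",round(y,2),s[:,0].min(),s[:,0].max())
E
```

```text
t 1.90 tcp [0.165  0.5247 0.2313] w 0.998 F [ 0.3 -1.3 -0.2]
tool x,y,z [[-0.954, 0.3, -0.0], [0.3, 0.954, 0.0], [0.0, 0.0, -1.0]]
shift cm [-41.16  -9.87  13.13]
turn rotvec [ 0.     0.    -0.355]
shift after turn [-35.15 -23.57  13.13]
top 0.42 36 -0.16080784866698958 [-0.3133 -0.1632]
top 0.44 40 -0.16279182800110062 [-0.3155 -0.1641]
top 0.46 38 -0.16463688678731528 [-0.317  -0.1673]
top 0.48 36 -0.1666001472976617 [-0.3194 -0.168 ]
top 0.5 56 -0.15290936392799057 [-0.3213 -0.1566]
top 0.52 46 -0.16443102081440938 [-0.3238 -0.1689]
top 0.54 44 -0.16743763578849763 [-0.3242 -0.1715]
top 0.56 33 -0.1744360627557864 [-0.3268 -0.1763]
top 0.58 37 -0.17589751142174084 [-0.327  -0.1773]
top 0.6 34 -0.17806021689859702 [-0.3287 -0.1802]
top 0.62 33 -0.17993901421049563 [-0.33   -0.1817]
top y -0.29 0.39529837570903337 0.6351076814446929
top y -0.27 0.3976640026167172 0.6371960420677204
top y -0.25 0.3979213341252476 0.6373849031538757
top y -0.23 0.4002876984652592 0.6399754500725221
top y -0.21 0.40262146993783254 0.641677276000692
top y -0.19 0.4049819780426102 0.645023672443188
scene
[... 181 characters left out ...]
67814 [-0.3248 -0.1713]
scene 0.5 27 -0.17039634504725887 [-0.3261 -0.1731]
scene 0.52 31 -0.16954347509359335 [-0.3286 -0.1735]
scene 0.54 34 -0.1703368000431399 [-0.3293 -0.1738]
scene 0.56 40 -0.1606469728729284 [-0.3299 -0.1674]
scene 0.58 32 -0.17800537345766954 [-0.3295 -0.1808]
scene 0.6 30 -0.17933839615276614 [-0.3292 -0.1825]
scene 0.62 30 -0.1809138532612652 [-0.3294 -0.1841]
scene y -0.29 0.39874682369335945 0.64034341384164
scene y -0.27 0.4022581445824226 0.6428723094667109
scene y -0.25 0.40269944348363684 0.6434133547402396
scene y -0.23 0.4058809119023262 0.6458211265409599
scene y -0.21 0.4069523863487313 0.6473379961134116
scene y -0.19 0.40854459903261997 0.64914447210856
```

```bash
python3 -m inch '[[8.5,[0,0,0],[0,0,-0.178]],[8.5,[0,0,0],[0,0,-0.178]],[8.5,[-4.4,-2.95,0],[0,0,0]],[8.5,[-4.4,-2.95,0],[0,0,0]],[8.5,[-4.4,-2.95,0],[0,0,0]],[8.5,[-4.4,-2.95,2],[0,0,0]],[8.5,[-4.4,-2.95,2],[0,0,0]],[8.5,[-4.4,-2.95,2],[0,0,0]],[8.5,[-4.4,-2.95,2],[0,0,0]],[8.5,[-4.4,-2.95,2],[0,0,0]],[8.5,[0,0,0],[0,0,0]],[8.5,[0,0,0],[0,0,0]]]' 40
python3 - <<'E'
from h import *
go([.528,.307,.008],92.9)
p,d,K,T=cam("wrist"); save("w1",p)
for q in outline_of("wrist","pencil_box")[:2]:
    P=cloud(d,K,T,q["pixels"]); P=P[(P[:,2]>.03)&(P[:,2]<.042)]
    if len(P)>50: print(q["conf"],cv2.minAreaRect((P[:,:2]*1000).astype(np.float32)),np.median(P,0),P.min(0))
E
```

```text
clock: 3.5
tcp_pos: [0.5282, 0.3076, 0.1311]
tool_rot: [-0.026, 1.0, 0.0, -0.001]
wrist_force: [0.2, 0.4, -0.2]
grip_width: 0.991
grip_force: 0.0
t 3.50 tcp [0.5282 0.3076 0.1311] w 0.991 F [ 0.2  0.4 -0.2]
tool x,y,z [[-0.999, -0.051, 0.001], [-0.051, 0.999, 0.001], [-0.001, 0.001, -1.0]]
shift cm [ 1.000e-02 -6.000e-02  1.231e+01]
turn rotvec [ 0.001 -0.001  0.001]
shift after turn [ 0.02 -0.05 12.31]
0.75 ((415.10693359375, 218.50025939941406), (28.682409286499023, 71.82062530517578), 67.25505065917969) [0.41821626 0.22073595 0.03634363] [0.37644442 0.19140583 0.03001684]
0.56 ((560.8710327148438, 310.04156494140625), (111.45944213867188, 48.669029235839844), 3.0100696086883545) [0.55451253 0.30970894 0.03734498] [0.50429303 0.28329654 0.03018912]
```

```bash
python3 -m inch '[[8.5,[0,0.1,3],[0,0,0]],[8.5,[0,0,3.5],[0,0,0]],[8.5,[0,0,3.3],[0,0,0]],[8.5,[0,0,2.5],[0,0,0]],[8.5,[0,0,0],[0,0,0]],[0,[0,0,0],[0,0,0]],[0,[0,0,0],[0,0,0]],[0,[0,0,0],[0,0,0]],[0,[0,0,0],[0,0,0]],[0,[0,0,0],[0,0,0]],[0,[0,0,0],[0,0,0]]]' 40
```

```text
clock: 4.97
tcp_pos: [0.5298, 0.3088, 0.0104]
tool_rot: [-0.026, 1.0, 0.001, 0.001]
wrist_force: [-0.9, -0.0, 6.3]
grip_width: 0.559
grip_force: 42.9
```

```bash
python3 -m inch '[[0,[1,0,-0.1],[0,0,0]],[0,[2,0,0],[0,0,0]],[0,[2,0,0],[0,0,0]],[0,[2,0,0],[0,0,0]],[0,[2,0,0],[0,0,0]],[0,[2,0,0],[0,0,0]],[0,[0.8,0,0],[0,0,0]],[0,[0,1.3,0],[0,0,0]],[0,[0,1.5,0],[0,0,0]],[0,[0,1.2,0],[0,0,0]],[0,[0,0,0],[0,0,0]],[8.5,[0,0,0],[0,0,0]],[8.5,[0,0,0],[0,0,0]],[8.5,[0,0,0],[0,0,0]],[8.5,[0,0,0],[0,0,0]],[8.5,[0,0,-4],[0,0,0]],[8.5,[-2,0,-5],[0,0,0]],[8.5,[-2,0,-4],[0,0,0]],[8.5,[0,0,-3],[0,0,0]],[8.5,[0,0,0],[0,0,0]]]' 40
python3 - <<'E'
from h import *
for n in ["wrist","top"]:
    p,d,K,T=cam(n); save("c_"+n,p)
    for q in outline_of(n,"pencil_box")[:2]:
        P=cloud(d,K,T,q["pixels"]); P=P[(P[:,2]>.03)&(P[:,2]<.042)]
        if len(P)>50: print(n,q["conf"],cv2.minAreaRect((P[:,:2]*1000).astype(np.float32)),np.median(P,0),P.min(0))
go([.48,.34,.2],90)
E
```

```text
clock: 7.48
tcp_pos: [0.4504, 0.3452, 0.1721]
tool_rot: [-0.025, 1.0, 0.002, 0.002]
wrist_force: [0.9, -0.6, -0.5]
grip_width: 0.993
grip_force: 0.0
wrist 0.8 ((474.54388427734375, 342.4390563964844), (180.18724060058594, 48.518775939941406), 2.270841121673584) [0.46092666 0.34205874 0.03462649] [0.38407276 0.31504656 0.03007908]
wrist 0.76 ((356.9601745605469, 195.1599884033203), (157.1190948486328, 56.41156768798828), 17.07889747619629) [0.34792546 0.19352967 0.03615475] [0.29013916 0.14515712 0.0300031 ]
top 0.58 ((475.70574951171875, 344.90545654296875), (179.91099548339844, 49.4615364074707), 2.0803017616271973) [0.47827844 0.34157856 0.03676948] [0.38512537 0.31722205 0.03006397]
t 7.67 tcp [0.4473 0.3433 0.1675] w 0.992 F [-1.1  0.1  0.5]
tool x,y,z [[-0.999, -0.052, 0.003], [-0.052, 0.999, -0.002], [-0.003, -0.002, -1.0]]
shift cm [-3.23 -0.51 -3.26]
turn rotvec [-0.002 -0.003  0.052]
shift after turn [-3.27 -0.33 -3.25]
```

View pics/c_top.png

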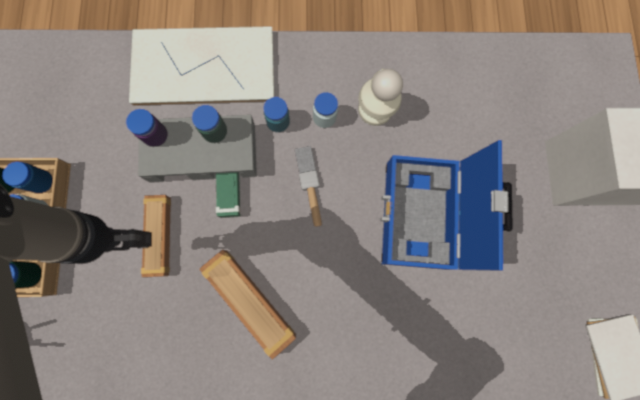

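The pencil box now lies clear of the stand at (0.475, 0.343), top pixel (155,235). The look-alike and the green box haven't moved. Next, a grip at the middle.

```bash
python3 -m inch '[[8.5,[-2.75,-0.2,3],[0,0,0.013]],[8.5,[0,0,4],[0,0,0]],[8.5,[0,0,4],[0,0,0]],[8.5,[0,0,3],[0,0,0]],[8.5,[0,0,1.5],[0,0,0]],[8.5,[0,0,0],[0,0,0]],[0,[0,0,0],[0,0,0]],[0,[0,0,0],[0,0,0]],[0,[0,0,0],[0,0,0]],[0,[0,0,0],[0,0,0]],[0,[0,0,0],[0,0,0]],[0,[0,0,0],[0,0,0]],[0,[0,0,-1],[0,0,0]],[0,[0,0,-3],[0,0,0]],[0,[0,0,-4],[0,0,0]],[0,[0,0,-5],[0,0,0]],[0,[0,0,-5],[0,0,0]],[0,[0,0,0],[0,0,0]]]' 60
python3 - <<'E'
from h import *
p,d,K,T=cam("wrist"); save("d",p)
go([.520,-.247,.2],84.5)
E
```

```text
clock: 9.93
tcp_pos: [0.4787, 0.345, 0.1993]
tool_rot: [-0.019, 1.0, 0.003, 0.004]
wrist_force: [0.5, -0.2, -4.2]
grip_width: 0.55
grip_force: 65.1
t 9.97 tcp [0.4768 0.3438 0.196 ] w 0.546 F [ 0.6  0.4 -3.8]
tool x,y,z [[-0.999, -0.038, -0.003], [-0.038, 0.999, 0.002], [0.003, 0.002, -1.0]]
shift cm [ -2.06 -59.2   -0.52]
turn rotvec [0.002 0.003 0.134]
shift after turn [ -9.96 -58.39  -0.4 ]
```

View pics/d.png

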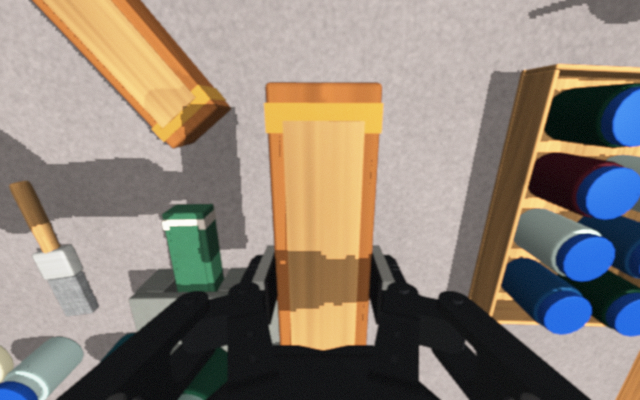

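The box hangs squarely in the fingers, with its near end at (323,90). Now I carry it over the case.

```bash
python3 -m inch '[[0,[0,0,0],[0,0,0.134]],[0,[-0.4,-2.4,0],[0,0,0]],[0,[-0.8,-4.6,0],[0,0,0]],[0,[-0.8,-4.9,0],[0,0,0]],[0,[-0.8,-4.9,0],[0,0,0]],[0,[-0.8,-4.9,0],[0,0,0]],[0,[-0.8,-4.9,0],[0,0,0]],[0,[-0.8,-4.9,0],[0,0,0]],[0,[-0.8,-4.9,0],[0,0,0]],[0,[-0.8,-4.9,0],[0,0,0]],[0,[-0.8,-4.9,0],[0,0,0]],[0,[-0.8,-4.9,0],[0,0,0]],[0,[-0.8,-4.6,0],[0,0,0]],[0,[-0.5,-2.6,0],[0,0,0]],[0,[0,0,0],[0,0,0]],[0,[0,0,0],[0,0,0]],[0,[0,0,0],[0,0,0]]]' 60
python3 - <<'E'
from h import *
np.set_printoptions(precision=4,suppress=True)
go([.520,-.247,.2],84.5)
p,d,K,T=cam("wrist"); save("e",p)
s=sensors.state(); tz=s["tcp_pos"][2]
P=cloud(d,K,T,np.ones(d.shape,bool))
def rep(Q,l): print(l,len(Q),cv2.minAreaRect((Q[:,:2]*1000).astype(np.float32)) if len(Q)>5 else "")
near=P[:,0]<.9
for q in outline_of("wrist","pencil_box")[:1]:
    B=cloud(d,K,T,q["pixels"]); print("box z",np.percentile(B[:,2],[2,50,98])); m=np.median(B[:,2]); B=B[abs(B[:,2]-m)<.006]; rep(B,"box top")
    print(B.min(0),B.max(0))
Q=P[(P[:,2]>.064)&(P[:,2]<.076)&(abs(P[:,0]-.52)<.17)&(P[:,1]>-.34)&(P[:,1]<-.12)]
rep(Q,"rim")
for x in (.41,.42,.43,.44,.46):
    t=Q[abs(Q[:,0]-x)<.004]; 
    if len(t): print(x,np.percentile(t[:,1],[1,99]))
for y in np.arange(-.3,-.17,.02):
    t=Q[abs(Q[:,1]-y)<.004]
    if len(t): print("y",y,np.percentile(t[:,0],[1,99]))
E
```

```text
clock: 12.1
tcp_pos: [0.5168, -0.2444, 0.1936]
tool_rot: [0.047, 0.999, 0.001, -0.001]
wrist_force: [-0.4, 0.5, -2.4]
grip_width: 0.546
grip_force: 65.0
t 12.10 tcp [ 0.5168 -0.2444  0.1936] w 0.546 F [-0.4  0.5 -2.4]
tool x,y,z [[-0.996, 0.093, 0.001], [0.093, 0.996, 0.002], [-0.001, 0.002, -1.0]]
shift cm [-0.34 -0.23 -0.64]
turn rotvec [ 0.002 -0.001  0.003]
shift after turn [-0.34 -0.23 -0.64]
rim 6252 ((519.6644287109375, -240.99420166015625), (167.55047607421875, 238.96673583984375), 84.55828094482422)
0.41 [-0.3139 -0.1633]
0.42 [-0.3152 -0.1636]
0.43 [-0.3162 -0.1645]
0.44 [-0.317  -0.1655]
0.46 [-0.3187 -0.1672]
y -0.3 [0.3943 0.4027]
y -0.27999999999999997 [0.396  0.4046]
y -0.25999999999999995 [0.398  0.4065]
y -0.23999999999999994 [0.3998 0.4084]
y -0.21999999999999992 [0.4018 0.4103]
y -0.1999999999999999 [0.4043 0.4121]
y -0.17999999999999988 [0.4067 0.5852]
```

View pics/e.png

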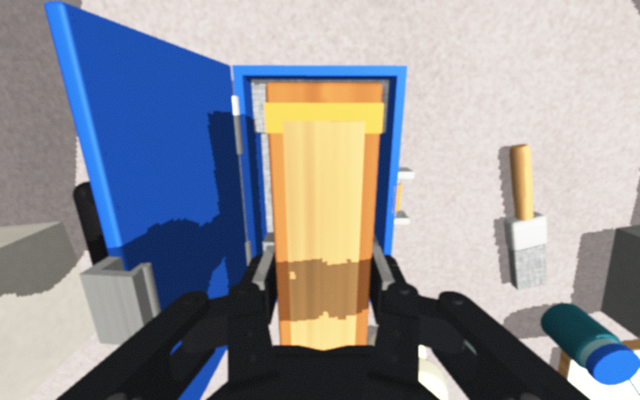

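The box's near end at (325,90) hangs over the bed, between the case's near wall (325,72) and its sides (245 and 400). Next I measure the box in the hand.

```bash
python3 - <<'E'
from h import *
np.set_printoptions(precision=4,suppress=True)
p,d,K,T=cam("wrist")
P=cloud(d,K,T,np.ones(d.shape,bool)); s=sensors.state(); print(s["tcp_pos"])
Q=P[(P[:,2]>.17)&(P[:,2]<.235)&(P[:,0]<.50)&(abs(P[:,1]+.245)<.05)]
print(len(Q),np.percentile(Q[:,2],[1,10,50,90,99]))
Q=Q[abs(Q[:,2]-np.median(Q[:,2]))<.008]
e=np.array([np.cos(np.radians(-5.44)),np.sin(np.radians(-5.44))]); n=np.array([-e[1],e[0]])
C=np.array([.519,-.248]); a=(Q[:,:2]-C)@e; b=(Q[:,:2]-C)@n
print("along",np.percentile(a,[0.2,1,2]))
for x in np.arange(-.095,-.03,.01):
    t=b[abs(a-x)<.003]; 
    if len(t)>5: print(x.round(3),np.percentile(t,[1,99]),np.percentile(t,[1,99]).mean(), Q[abs(a-x)<.003,2].mean())
E
```

```text
[ 0.5172 -0.2451  0.1943]
17986 [0.2127 0.2138 0.215  0.216  0.2167]
along [-0.0927 -0.0922 -0.0914]
-0.095 [-0.0192  0.0249] 0.002805623386781043 0.21303402326242427
-0.085 [-0.0208  0.0262] 0.002727095760430875 0.21447443873709116
-0.075 [-0.0211  0.0266] 0.0027487186362217877 0.21524592749510982
-0.065 [-0.0205  0.0259] 0.002696241178615267 0.21514666114592393
-0.055 [-0.0205  0.026 ] 0.002709436229652336 0.21511138928342136
-0.045 [-0.0205  0.0259] 0.0027195019844629513 0.21506940060220633
-0.035 [-0.0206  0.0258] 0.0026134770180697015 0.2150489206727669
```

```bash
python3 -m inch '[[0,[-0.25,-0.3,2],[0,0,0]],[0,[0,0,3],[0,0,0]],[0,[0,0,3],[0,0,0]],[0,[0,0,2],[0,0,0]],[0,[0,0,0],[0,0,0]],[0,[0,0,2],[0,0,0]],[0,[0,0,1.5],[0,0,0]],[0,[0,0,1.5],[0,0,0]],[0,[0,0,1.2],[0,0,0]],[0,[0,0,0.6],[0,0,0]],[0,[0,0,0],[0,0,0]],[0,[0,0,0],[0,0,0]]]' 60
```

```text
clock: 13.75
tcp_pos: [0.5197, -0.2498, 0.0268]
tool_rot: [0.048, 0.999, -0.0, 0.001]
wrist_force: [-0.7, -0.2, -3.1]
grip_width: 0.547
grip_force: 65.0
```

```bash
python3 -m inch '[[0,[0,0,0.2],[0,0,0]],[0,[0,0,0.1],[0,0,0]],[0,[0,0,0],[0,0,0]],[8.5,[0,0,0],[0,0,0]],[8.5,[0,0,0],[0,0,0]],[8.5,[0,0,0],[0,0,0]],[8.5,[0,0,0],[0,0,0]],[8.5,[0,0,-2],[0,0,0]],[8.5,[0,0,-3],[0,0,0]],[8.5,[0,0,-4],[0,0,0]],[8.5,[0,0,-5],[0,0,0]],[8.5,[0,0,-5],[0,0,0]],[8.5,[0,0,0],[0,0,0]]]'
python3 - <<'E'
from h import *
np.set_printoptions(precision=4,suppress=True)
go([.519,-.248,.2])
p,d,K,T=cam("wrist"); save("f",p)
C=np.array([.519,-.248]); th=np.radians(-5.44); e=np.array([np.cos(th),np.sin(th)]); n=np.array([-e[1],e[0]])
P=cloud(d,K,T,np.ones(d.shape,bool)); a=(P[:,:2]-C)@e; b=(P[:,:2]-C)@n; z=P[:,2]
m=(abs(a)<.11)&(abs(b)<.03)&(z>.039)&(z<.055)
print(m.sum(),"z",np.percentile(z[m],[2,50,98]),"a",np.percentile(a[m],[.5,99.5]),"b",np.percentile(b[m],[.5,99.5]))
m=(b<-.065)&(b>-.25)&(abs(a)<.1)&(z>.085); Q=np.c_[a,b,z][m]
# lid plane from hinge: angle of points
print("lid pts",len(Q)); q=Q[(abs(Q[:,0])>.06)]
r=np.hypot(q[:,1]+.075,q[:,2]-.07); an=np.arctan2(q[:,2]-.07,q[:,1]+.075)
for lo,hi in ((.03,.06),(.06,.09),(.09,.12),(.12,.16)): 
    k=(r>lo)&(r<hi); print(lo,k.sum(),np.percentile(an[k],[5,50,95]) if k.sum() else "")
E
```

```text
clock: 15.38
tcp_pos: [0.5219, -0.2514, 0.2185]
tool_rot: [0.048, 0.999, -0.002, 0.005]
wrist_force: [-0.1, -0.8, -0.9]
grip_width: 0.999
grip_force: 0.0
t 15.38 tcp [ 0.5219 -0.2514  0.2185] w 0.999 F [-0.1 -0.8 -0.9]
tool x,y,z [[-0.995, 0.096, -0.01], [0.096, 0.995, -0.003], [0.01, -0.004, -1.0]]
shift cm [0.34 0.32 1.84]
6546 z [0.0399 0.042  0.0443] a [-0.0919  0.1099] b [-0.0244  0.0233]
lid pts 30355
0.03 1186 [1.6628 1.6766 1.6873]
0.06 1325 [1.6736 1.6812 1.6883]
0.09 1962 [1.677  1.683  1.6888]
0.12 4139 [1.6791 1.686  1.7233]
```

View pics/f.png

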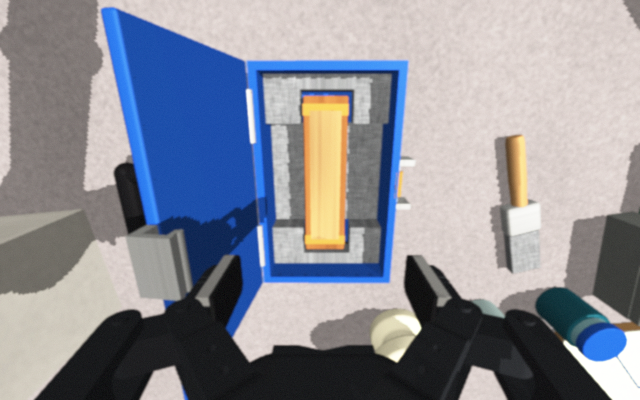

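The box lies flat and centred in the bed at (326,172). The lid stands at about 1.68 rad, with the grip behind it at (130,190). I'll go over the lid with closed fingers and push the grip bar from behind.

```bash
cat >> h.py <<'E'
C=np.array([.519,-.248]); TH=np.radians(-5.44); EX=np.array([np.cos(TH),np.sin(TH)]); EY=np.array([-EX[1],EX[0]])
def cw(a,b,z): return [*(C+a*EX+b*EY),z]
def lidangle(n):
    p,d,K,T=cam(n); P=cloud(d,K,T,np.ones(d.shape,bool)); a=(P[:,:2]-C)@EX; b=(P[:,:2]-C)@EY
    return p,np.c_[a,b,P[:,2]]
E
python3 - <<'E'
from h import *
go(cw(0,-.168,.285),84.56)
E
```

```text
t 15.43 tcp [ 0.5204 -0.2503  0.2155] w 0.994 F [ 0.7 -0.4 -0.7]
tool x,y,z [[-0.995, 0.096, -0.005], [0.096, 0.995, -0.001], [0.005, -0.002, -1.0]]
shift cm [  0.11 -16.6   -6.93]
turn rotvec [-0.001  0.005 -0.001]
shift after turn [  0.16 -16.59  -6.95]
```

```bash
python3 -m inch '[[0,[0,0,-3.5],[0,0,0]],[0,[0.1,0,-3.5],[0,0,0]],[0,[0,-2,0],[0,0,0]],[0,[0,-4,0],[0,0,0]],[0,[0,-4,0],[0,0,0]],[0,[0,-4,0],[0,0,0]],[0,[0,-2.6,0],[0,0,0]],[0,[0,0,0],[0,0,0]],[0,[0,0,0],[0,0,0]]]' 40
python3 - <<'E'
from h import *
go(cw(0,-.168,.178),84.56)
p,d,K,T=cam("wrist")
for r in recognise("wrist","grip")[:2]:
    w=world(T,r["xyz"]); print(r["conf"],w,(w[:2]-C)@EX,(w[:2]-C)@EY)
E
```

```text
clock: 16.55
tcp_pos: [0.5028, -0.413, 0.2819]
tool_rot: [0.047, 0.999, 0.001, -0.001]
wrist_force: [0.2, 0.9, -0.2]
grip_width: 0.004
grip_force: 0.0
t 16.55 tcp [ 0.5028 -0.413   0.2819] w 0.004 F [ 0.2  0.9 -0.2]
tool x,y,z [[-0.996, 0.094, 0.001], [0.094, 0.996, 0.003], [-0.001, 0.003, -1.0]]
shift cm [-0.06 -0.25 10.39]
turn rotvec [ 0.003 -0.001  0.   ]
shift after turn [-0.05 -0.23 10.39]
0.8 [ 0.48848907 -0.33979565  0.19644649] -0.02167097222794053 -0.09427474326817799
```

```bash
python3 -m inch '[[0,[0,-0.1,4],[0,0,0]],[0,[0,0,4],[0,0,0]],[0,[0,0,2.4],[0,0,0]],[0,[0,0,0],[0,0,0]],[0,[0,1,0],[0,0,0]],[0,[0,1,0],[0,0,0]],[0,[0,0.8,0],[0,0,0]],[0,[0,0.8,0],[0,0,0]],[0,[0,0.8,0],[0,0,0]]]' 40; python3 -m inch '[[0,[0,0.7,0],[0,0,0]],[0,[0,0.7,0],[0,0,0]],[0,[0,0.7,0],[0,0,0]]]'
```

```text
clock: 17.77
tcp_pos: [0.5065, -0.372, 0.1799]
tool_rot: [0.048, 0.999, -0.001, 0.0]
wrist_force: [-0.1, -2.3, 1.1]
grip_width: -0.001
grip_force: 1.0
clock: 18.15
tcp_pos: [0.5084, -0.3499, 0.1789]
tool_rot: [0.048, 0.999, 0.001, -0.0]
wrist_force: [0.9, -0.3, 0.8]
grip_width: 0.003
grip_force: 0.5
```

```bash
python3 -m inch '[[0,[0,0.7,0],[0,0,0]],[0,[0,0.7,0],[0,0,0]],[0,[0,0.7,0],[0,0,0]],[0,[0,0.7,0],[0,0,0]],[0,[0,0.7,0],[0,0,0]],[0,[0,0,0],[0,0,0]]]'
python3 - <<'E'
from h import *
go(cw(0,0.05,.2),84.56)
p,Q=lidangle("top"); save("g",p)
q=Q[(abs(Q[:,0])>.06)&(abs(Q[:,0])<.11)&(Q[:,2]>.085)&(Q[:,1]>-.1)&(Q[:,1]<.09)&(Q[:,2]<.24)]
print(len(q),np.percentile(np.arctan2(q[:,2]-.0785,q[:,1]+.075),[10,50,90]))
E
```

```text
clock: 18.9
tcp_pos: [0.5124, -0.3147, 0.1792]
tool_rot: [0.047, 0.999, 0.001, 0.0]
wrist_force: [-0.6, -0.5, 0.5]
grip_width: -0.0
grip_force: 0.0
t 18.90 tcp [ 0.5124 -0.3147  0.1792] w -0.0 F [-0.6 -0.5  0.5]
tool x,y,z [[-0.996, 0.094, -0.0], [0.094, 0.996, 0.001], [0.0, 0.001, -1.0]]
shift cm [-0.04 11.7  -2.06]
turn rotvec [0.001 0.    0.001]
shift after turn [-0.03 11.7  -2.08]
751 [1.04435712 1.08371958 1.14581353]
```

```bash
python3 -m inch '[[0,[0,0,-4],[0,0,0]],[0,[0,0,-3],[0,0,0]],[8.5,[0,0,0],[0,0,0]],[8.5,[0,0,0],[0,0,0]],[8.5,[0,0,0],[0,0,0]],[8.5,[0,0,0],[0,0,0]],[8.5,[0,0,0],[0,0,0]],[8.5,[0,0,0],[0,0,0]],[8.5,[0,2,0],[0,0,0]],[8.5,[0,3.5,0],[0,0,0]],[8.5,[0,3.5,0],[0,0,0]],[8.5,[0,2.7,0],[0,0,0]],[8.5,[0,0,0],[0,0,0]],[8.5,[0,0,0],[0,0,0]],[8.5,[0,0,0],[0,0,0]],[8.5,[0,0,0],[0,0,0]],[8.5,[0,0,0],[0,0,0]]]' 25
cat > lid.py <<'E'
from h import *
import sys
p,Q=lidangle("wrist")
if len(sys.argv)>1: save(sys.argv[1],p)
q=Q[(abs(Q[:,0])>.05)&(abs(Q[:,0])<.11)&(Q[:,2]>.07)&(Q[:,1]>-.06)&(Q[:,1]<.07)&(Q[:,2]<.105)]
A=np.c_[q[:,1]+.075,np.ones(len(q))]; print(len(q),"lid slope,offset",np.linalg.lstsq(A,q[:,2],rcond=None)[0], "edge z",np.median(q[q[:,1]>.06,2]))
g=Q[(abs(Q[:,0])<.03)&(Q[:,2]>.1)&(Q[:,2]<.13)&(abs(Q[:,1]-.05)<.03)]
if len(g): print("bar b",np.percentile(g[:,1],[2,50,98]),"z",np.percentile(g[:,2],[50,98]))
E
python3 lid.py g2; python3 - <<'E'
from h import *
go(cw(0,0.05,.15),84.56)
E
```

```text
clock: 21.08
tcp_pos: [0.5229, -0.2002, 0.2493]
tool_rot: [0.048, 0.999, -0.0, -0.0]
wrist_force: [0.1, 0.2, 0.5]
grip_width: 0.999
grip_force: 0.0
12114 lid slope,offset [0.06009374 0.07887601] edge z 0.08725267485828547
bar b [0.04116465 0.04827995 0.05449323] z [0.11811481 0.1201614 ]
t 21.12 tcp [ 0.5229 -0.2001  0.2492] w 0.994 F [-0.1 -0.4 -0.9]
tool x,y,z [[-0.995, 0.096, 0.0], [0.096, 0.995, -0.0], [-0.0, -0.0, -1.0]]
shift cm [-0.06  0.19  9.92]
turn rotvec [-0.    -0.    -0.002]
shift after turn [-0.06  0.19  9.92]
```

View pics/g2.png

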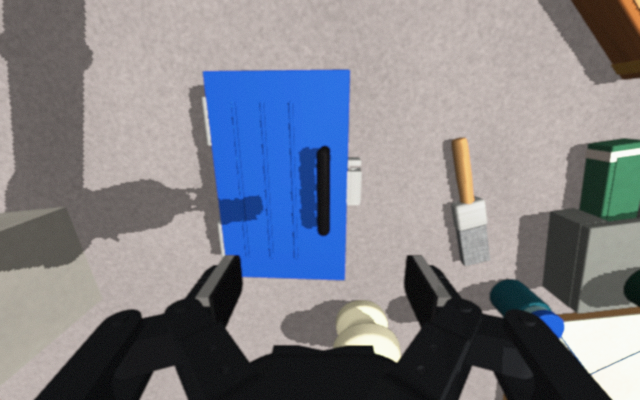

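The lid rests on the catch at about 0.06 rad, with the grip bar at (323,190). I'll press it with closed fingers.

```bash
python3 -m inch '[[0,[0,0,0],[0,0,0]],[0,[0,0,0],[0,0,0]],[0,[0,0,4],[0,0,0]],[0,[0,0,4],[0,0,0]],[0,[0,0,3],[0,0,0]],[0,[0,0,1],[0,0,0]],[0,[0,0,0],[0,0,0]],[0,[0,0,0],[0,0,0]]]' 25; python3 -m inch '[[0,[0,0,0.3],[0,0,0]],[0,[0,0,0.2],[0,0,0]],[0,[0,0,0.2],[0,0,0]],[0,[0,0,0],[0,0,0]]]'
```

```text
clock: 22.12
tcp_pos: [0.5242, -0.2002, 0.1309]
tool_rot: [0.048, 0.999, -0.0, 0.002]
wrist_force: [0.2, 0.4, -0.6]
grip_width: 0.001
grip_force: 0.0
clock: 22.62
tcp_pos: [0.5229, -0.1995, 0.1221]
tool_rot: [0.048, 0.999, 0.0, -0.0]
wrist_force: [0.6, 0.7, 0.4]
grip_width: 0.002
grip_force: 0.0
```

```bash
python3 -m inch '[[0,[0,0,0.2],[0,0,0]],[0,[0,0,0.2],[0,0,0]],[0,[0,0,0],[0,0,0]]]'; python3 -m inch '[[0,[0,0,0.2],[0,0,0]],[0,[0,0,0.2],[0,0,0]],[0,[0,0,0],[0,0,0]]]'
```

```text
clock: 23.0
tcp_pos: [0.5232, -0.1994, 0.1186]
tool_rot: [0.048, 0.999, 0.0, 0.0]
wrist_force: [-0.3, 1.1, 3.2]
grip_width: 0.002
grip_force: 1.4
clock: 23.38
tcp_pos: [0.5226, -0.1998, 0.1137]
tool_rot: [0.048, 0.999, -0.0, -0.0]
wrist_force: [0.1, -0.1, -0.4]
grip_width: -0.001
grip_force: 0.0
```

```bash
python3 -m inch '[[0,[0,0,0.2],[0,0,0]],[0,[0,0,0.2],[0,0,0]],[0,[0,0,0],[0,0,0]]]'; python3 -m inch '[[0,[0,0,0.2],[0,0,0]],[0,[0,0,0],[0,0,0]]]'
```

```text
clock: 23.75
tcp_pos: [0.5231, -0.1999, 0.1115]
tool_rot: [0.048, 0.999, 0.0, 0.0]
wrist_force: [-2.1, 1.1, 7.1]
grip_width: 0.002
grip_force: 3.4
clock: 24.0
tcp_pos: [0.5232, -0.1999, 0.1112]
tool_rot: [0.048, 0.999, 0.0, 0.001]
wrist_force: [-5.0, 3.2, 15.6]
grip_width: -0.001
grip_force: 7.7
```

```bash
python3 -m inch '[[0,[0,0,0.2],[0,0,0]],[0,[0,0,0],[0,0,0]],[0,[0,0,-0.5],[0,0,0]],[0,[0,0,-2],[0,0,0]],[0,[0,0,-4],[0,0,0]],[8.5,[0,0,-4],[0,0,0]],[8.5,[0,0,-3],[0,0,0]],[8.5,[0,0,0],[0,0,0]],[8.5,[0,0,0],[0,0,0]]]'; python3 lid.py; python3 - <<'E'
from h import *
go(cw(0,0.05,.089),84.56)
E
```

```text
clock: 25.12
tcp_pos: [0.5225, -0.1993, 0.2401]
tool_rot: [0.048, 0.999, 0.0, -0.001]
wrist_force: [0.3, 0.2, -0.3]
grip_width: 0.846
grip_force: 0.0
12116 lid slope,offset [-0.00202567  0.07843606] edge z 0.07813414237776964
bar b [0.04410042 0.05028736 0.05652945] z [0.11013032 0.11197477]
t 25.18 tcp [ 0.5223 -0.1991  0.2396] w 0.921 F [-0.  -0.   0.4]
tool x,y,z [[-0.995, 0.096, 0.003], [0.096, 0.995, 0.001], [-0.003, 0.001, -1.0]]
shift cm [-0.18  0.09 15.06]
turn rotvec [ 0.001 -0.003 -0.001]
shift after turn [-0.14  0.1  15.06]
```

Lid slope is about 0, so it's shut. Next, pinch the bar for the tug test.

```bash
python3 -m inch '[[6,[-0.1,0.1,5],[0,0,0]],[6,[0,0,4.5],[0,0,0]],[6,[0,0,3.5],[0,0,0]],[6,[0,0,2],[0,0,0]],[6,[0,0,0],[0,0,0]],[0,[0,0,0],[0,0,0]],[0,[0,0,0],[0,0,0]],[0,[0,0,0],[0,0,0]],[0,[0,0,0],[0,0,0]],[0,[0,0,0],[0,0,0]],[0,[0,0,0],[0,0,0]]]' 25; python3 -m inch '[[0,[0,0,-0.2],[0,0,0]],[0,[0,0,-0.1],[0,0,0]],[0,[0,0,0],[0,0,0]]]'
```

```text
clock: 26.55
tcp_pos: [0.525, -0.198, 0.0924]
tool_rot: [0.048, 0.999, 0.0, 0.001]
wrist_force: [-1.3, 3.0, 4.9]
grip_width: 0.15
grip_force: 25.0
clock: 26.92
tcp_pos: [0.5249, -0.1984, 0.094]
tool_rot: [0.048, 0.999, 0.0, 0.001]
wrist_force: [3.9, 2.3, -4.1]
grip_width: 0.154
grip_force: 24.4
```

```bash
python3 -m inch '[[0,[0,0,-0.15],[0,0,0]],[0,[0,0,-0.1],[0,0,0]],[0,[0,0,0],[0,0,0]]]'; python3 -m inch '[[0,[0,0,-0.1],[0,0,0]],[0,[0,0,0],[0,0,0]],[0,[0,0,0],[0,0,0]]]'
```

```text
clock: 27.3
tcp_pos: [0.5248, -0.199, 0.0961]
tool_rot: [0.048, 0.999, -0.0, 0.001]
wrist_force: [5.0, 0.3, -8.5]
grip_width: 0.152
grip_force: 24.5
clock: 27.68
tcp_pos: [0.5247, -0.1992, 0.097]
tool_rot: [0.048, 0.999, -0.001, 0.001]
wrist_force: [5.7, -1.2, -8.4]
grip_width: 0.152
grip_force: 24.4
```

```bash
python3 lid.py; python3 -m inch '[[0,[0,0,0],[0,0,0]],[0,[0,0,0],[0,0,0]],[0,[0,0,0.2],[0,0,0]],[0,[0,0,0.25],[0,0,0]],[0,[0,0,0.1],[0,0,0]],[0,[0,0,0],[0,0,0]],[3,[0,0,0],[0,0,0]],[5,[0,0,0],[0,0,0]],[5,[0,0,0],[0,0,0]],[5,[0,0,0],[0,0,0]],[5,[0,0,-2],[0,0,0]],[5,[0,0,-4],[0,0,0]],[5,[0,0,-5],[0,0,0]],[5,[0,0,-4],[0,0,0]],[5,[0,0,0],[0,0,0]],[5,[0,0,0],[0,0,0]]]'; python3 lid.py h
```

```text
30197 lid slope,offset [0.03198891 0.07886548] edge z 0.08335316930724089
bar b [0.0306819  0.04926714 0.06741085] z [0.11504032 0.12814055]
clock: 29.72
tcp_pos: [0.5236, -0.1985, 0.2416]
tool_rot: [0.048, 0.999, 0.0, -0.001]
wrist_force: [-0.2, -0.4, -0.4]
grip_width: 0.586
grip_force: 0.0
11781 lid slope,offset [-0.00191391  0.07816539] edge z 0.0779222273311608
bar b [0.04405568 0.05024599 0.05722496] z [0.10985075 0.11169499]
```

View pics/h.png

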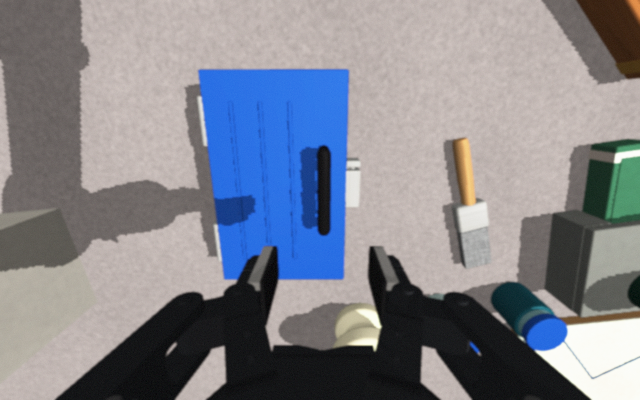

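The lid held at 0.034 rad under about 8 N, with the catch pulled up about 5 mm. It dropped back to fully shut on release, with the bar at (323,190) and the fingers clear.

```bash
python3 -c "
from workcell import sign_off
print(sign_off())"
```

```text
the job is handed in; nothing more can be done
None
```

Job handed in: the pencil box lies flat in the foam bed, and the lid is shut on its catch after holding an upward tug of about 8 N; the sign-off returned no verdict.

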